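# Clip a brass bar into a locksmith's fork fixture and gauge it at the marked ring

### The job

Take the brass bar off its wooden rests and push it down past the sprung jaw of the fork fixture until it lies fully home in both forks, about centred between them, with the jaw snapped back over it, and let go of it. Then take the dial gauge from its rack and hold it upright on top of the bar, with its foot gently on the bar's dark ring and its sprung plunger pressed about half way in. Finish while still holding the gauge there: do not put it down or let go, and leave the other things on the bench where they are.

Things in the scene. Friction and masses are not known exactly. Their poses are not given: they have to be found in the camera images.
- bar: Plain round brass bar, 16 mm diameter, 130 mm long with rounded ends, 0.2 kg, lying level. Origin at its centre on its axis; its own y axis runs along the bar. A dark ring 8 mm wide goes all the way round it at the middle (y = 0). Starts on the rests; it may roll about its axis.
- rests: Pair of fixed wooden V rests, 12 mm thick, centred 46 mm to either side (local y = -46 and +46), on a board 50 x 104 x 8 mm. Origin at the centre of the board's underside, on the bench. At the start the bar lies along local y with its axis 30 mm above the bench; the 80 mm between the rests is free for fingers.
- fixture: Fixed fork fixture, base 110 x 130 x 10 mm; origin under its centre, on the bench. Two forks 12 mm thick at y = -46 and +46 mm (80 mm free between, nothing there above z = 23). Slots 17.6 mm wide, open upward, at x = 0: a bar fully home lies along local y, axis at x = 0, z = 48 mm. Fork wall on the -x side rises to z = 62 and flares out to x = -20, z = 75; prong on the +x side ends at z = 48.
- jaw (a joint): Sprung jaw, one part with a round steel nose (5 mm radius) at each fork, hinged along local y at x = 22, z = 18 mm of the fixture. 0 = shut (rad), grows to 0.6 as the noses swing out to +x. Shut, they overhang the slots by 4 mm, top at z = 64. A bar pressed straight down at x = 0 meets them with its axis at z = 67, drives them aside (0.1 rad, 6 to 15 N); they snap back over it.
- jaw_nose (a point): Point midway between the two jaw noses, on their common centre line: at x = 9, y = 0, z = 58 mm of the fixture when the jaw is shut.
- rack: Fixed plywood gauge rack, 90 x 90 mm, its flat top 70 mm above the bench, on two side walls, with one 21 mm round hole in the middle of the top. Origin at the centre of its underside, on the bench.
- gauge: Dial gauge, 0.15 kg, upright in the rack, its block on the rack's top. Origin at the centre of the underside of its square aluminium block (26 x 26 mm, z = 0 to 50), z up along it. Grip the block on its y faces, 26 mm apart. A 38 mm dial stands out at x = -20 to -31, z = 7 to 45. Below the block: steel stem, 12 mm diameter, to z = -35, then the plunger to z = -50 mm.
- plunger (a joint): Sprung plunger of the gauge, straight up into the stem: 0 = fully out, 0.010 m = pressed to its stop. Pushing it in takes 0.5 N to start and 0.5 N more for each mm (about 3 N half way, 5.5 N at the stop).
- gauge_foot (a point): Centre of the underside of the gauge's foot, a flat disc of 12 mm diameter at the end of the plunger: x = y = 0, z = -50 mm of the gauge while the plunger is out.
- padlock: Bystander: brass padlock standing upright, 50 x 22 mm, 68 mm high. Origin under its centre.
- oil_tin: Bystander: small tin, 56 mm diameter, 75 mm high. Origin under its centre.
- screwdriver: Bystander: screwdriver lying on the bench. Origin under its middle.
- key_tray: Bystander: open grey tray of keys, 90 x 120 x 35 mm. Origin under its centre.
Things that resemble listed ones, but are neither listed nor needed, are in the scene too. Several things have the shape of the rack; the one meant has the colours described above. Leave any purple look-alike of the gauge alone.

How it is judged (in metres and radians):
On the way, in this order (a step that is already met when the one before it is completed fails the run):
1. the bar is fully home in both forks with the jaw back over it, and released, the gauge still in its rack (z of bar in the frame of fixture between 0.0455 and 0.051 m and x of bar in the frame of fixture between -0.003 and 0.003 m and y of bar in the frame of fixture between -0.018 and 0.018 m and angle between the y axis of bar and the y axis of fixture, either way round below 0.06 rad and value of joint jaw below 0.06 rad and contact force between the fingers and bar below 0.1 N and distance between gauge and rack below 0.085 m), for 0.2 s.
2. the gauge is lifted clear of its rack (z of gauge_foot in the frame of rack above 0.075 m and contact force between the fingers and gauge above 1 N), for 0.1 s.
At the end, for the whole second after the job is handed in: Bar home in both forks (3 mm, 0.06 rad, centred to 18 mm), jaw shut over it, fingers off it. Gripper holds the gauge within 0.12 rad of upright, clear of the fixture, foot within 6 mm of the ring along and 5 mm across the bar, plunger 2 to 8.5 mm in, 0.7 to 7 N on the bar, all at rest (z of bar in the frame of fixture between 0.0455 and 0.051 m and x of bar in the frame of fixture between -0.003 and 0.003 m and y of bar in the frame of fixture between -0.018 and 0.018 m and angle between the y axis of bar and the y axis of fixture, either way round below 0.06 rad and value of joint jaw below 0.06 rad and contact force between the fingers and bar below 0.1 N and y of gauge_foot in the frame of bar between -0.006 and 0.006 m and x of gauge_foot in the frame of fixture between -0.005 and 0.005 m and z of gauge_foot in the frame of fixture above 0.053 m and angle between gauge's own z axis and vertical below 0.12 rad and height (world z) of gauge above 0.09 m and value of joint plunger between 0.002 and 0.0085 m and contact force between gauge and bar between 0.7 and 7 N and contact force between gauge and fixture below 0.1 N and contact force between the fingers and gauge above 1 N and linear speed of each of gauge, bar below 0.02 m/s); the arm keeps its last pose, push and grip.
It fails at once if the gauge is pressed on the bar with more than 15 N (contact force between gauge and bar above 15 N).
It fails at once if the padlock is disturbed (moved more than 30 mm) (distance of padlock from where it was at the start of the episode above 0.03 m).
It fails at once if the oil tin is disturbed (moved more than 30 mm) (distance of oil_tin from where it was at the start of the episode above 0.03 m).
It fails at once if the screwdriver is disturbed (moved more than 30 mm) (distance of screwdriver from where it was at the start of the episode above 0.03 m).
It fails at once if the key tray is disturbed (moved more than 30 mm) (distance of key_tray from where it was at the start of the episode above 0.03 m).
It also fails if it takes over 61 s, if anything falls off the work surface, if the arm or the gripper's body presses on something with over 40 N, if the wrist force passes 120 N, or if a joint passes its speed limit or range.

### The arm

A 6-joint arm with a two-finger parallel gripper is mounted at the origin on the work surface. World frame = base frame: x ahead of the robot, y to its left, z up, the work surface at z = 0. Lengths are in m, angles in degrees, forces in N, time in s.
With the tool pointing down it reaches from about 0.4 to 0.825 m from the base axis. Payload 7 kg.
Tool frame: the origin (TCP) lies at the very end of the fingers, on their centre line; the grasp point (between the pads) lies 19 mm behind it (ctrl.pinch_z is the distance from the TCP to the grasp point, in m); z points along the fingers, x is the direction in which the jaws open and shut, and the axes are right-handed (so a half turn about z gives the same grasp; the last joint's range is limited). The gripper opens to 88 mm and grips with 3 to 60 N. Pads are 19 mm wide; open, the fingers measure 130 mm over their backs; the gripper's body (78 mm by 193 mm) begins 47 mm behind the grasp point.
Start: joints at [92.939, 20.546, 0.682, 0, -70.136, -16.507], TCP at [0.158, 0.656, 0.227] pointing down, gripper open.
Joint ranges: [-176.03, 176.03], [-82.01, 121.73], [-58.28, 71.71], [-173.87, 95.51], [-174.79, -0.11], [-173.66, 173.66]. Speed limits (degrees/s): [136.94, 136.94, 172.46, 180, 180, 180].

### API

Orientations are given as [roll, pitch, yaw] about the fixed x, y, z axes, in that order (R = Rz(yaw) Ry(pitch) Rx(roll)).
In Python, from plant import ctrl gives the robot as it stands.
- The arm moves only by the tool carry_out, never from a script. Its argument "increments" is a list of rows, each a list of 7 numbers: the turn, a rotation vector about the world's x, y, z in degrees, then the shift along the world's x, y, z in mm, then the closure, from 0 (fully open) to 1 (shut). In form: [[ax, ay, az, dx, dy, dz, grip], ...]. A call has 1 to 20 rows; each row is the pose to reach, as a shift and turn from the pose commanded when the call began; what a row does not reach only later rows make up. A row lasts 1/8 s, in which the tool goes at most 62.5 mm and 10.7 degrees, less where a joint would pass 70% of its speed; a pose out of reach is approached as far as the arm can. A call with a gripper value outside its range is refused whole. The fingers move at their own pace and stop on an object; the grip force is fixed at half the most. Time passes only in rows, so rows that repeat a pose let the fingers close. It gives the time, the measured TCP pose, the force and the opening at its end, in the units of the state.
- ctrl.get_obs(): the state, without advancing time (a new reading comes with each control period).
- ctrl.snapshot(name): name is "scene" or "top" or "wrist"; returns a dict with "pixels" (420x560x3 uint8, blue, green, red), "intrinsics" (3x3 intrinsics, pixels), "rvec" (rotation vector, rad) and "tvec" (3), from world to camera coordinates, as OpenCV has them; the wrist camera has in their place "hand_eye" (4x4, takes a point from camera to tool coordinates, whose origin is the TCP and whose axes are the tool frame's). Camera axes: x right, y down, z forward; pixel columns grow to the right and rows downward; lengths in m; the calibration is good to about 2 mm. The wrist camera is an equidistant fisheye: a pixel r from the principal point sees the ray r / f radians off the axis. A picture is of the moment at which its call begins: read the wrist's pose just before it. There is no depth.
- ctrl.close_job(): hands the job in, once; it reports no verdict.
Trained networks look in a picture, given as the dict that the camera call returned (one of the last four; its "shot" number tells which), for a name from the list of things; names that differ only in an ending like _2 or _b are one class to them, and where a whole thing is asked for, a point or a joint stands for the part that bears it (a point fixed in the world has none). Each returns a list of dicts, best first, with "confidence" (0 to 1); they miss things now and then, are a little off and sometimes report something else, mostly with a low value. They report only what shows in the picture. A call takes as long as a camera call. They do not tell look-alikes from the thing itself.
- ctrl.search_frame(picture, label): "centre" ([x, y, z] in m, in world coordinates, good to about 4 mm: the middle of the surface that is visible of it).
- ctrl.outline_of(picture, label): "pixels" (420x560 bool, what is visible of it).
The state is a dict: "clock": time; "joint_pos": joint angles; "qvel": joint speeds; "tau": joint torques, N m; "tool_pos": TCP position; "orientation": TCP orientation; "force": force on the tool from outside, world axes, zero at the start; "moment": the same for the moment, N m; "opening": finger opening in m.
Only numpy, scipy, OpenCV 4.12 (cv2) and the standard library are available. Lean on these libraries where they do the work, as an engineer would, in place of code of your own. Each camera call takes 0.05 s, during which the arm holds its last target. There are 200 camera calls.

## Working session

There is one attempt and no reset: what is moved stays moved. The work goes in short steps, Python scripts to look and compute and a tool call to move; the robot and the scene stay as the last step left them, time stands still between calls to the robot, and variables do not carry over. Pictures are saved under pics/ and viewed, about 8 in all and at most 12, crops included, and the job is handed in when it is done.

Besides the shell and the picture viewer there is one more tool, called after "Emit:" as name(argument=value, ...) on one line, values as JSON. carry_out: Moves the arm, as the interface text tells. Its arguments: {"type":"object","properties":{"increments":{"type":"array"}},"required":["increments"]}

```bash
mkdir -p pics; ls; cat > h.py <<'E'
import numpy as np, cv2
from plant import ctrl
def P(p):
    R=cv2.Rodrigues(np.array(p["rvec"],float))[0]; return R,np.array(p["tvec"],float).ravel(),np.array(p["intrinsics"],float)
def proj(p,X):
    return cv2.projectPoints(np.array(X,float).reshape(-1,3),np.array(p["rvec"],float),np.array(p["tvec"],float),np.array(p["intrinsics"],float),None)[0].reshape(-1,2)
def ray(p,u,v,z):
    R,t,K=P(p); d=R.T@np.linalg.inv(K)@[u,v,1]; c=-R.T@t; return c+d*(z-c[2])/d[2]
E
python3 - <<'E'
from h import *
a=ctrl.snapshot("scene");b=ctrl.snapshot("top")
for n,p in(("scene",a),("top",b)):
    cv2.imwrite(f"pics/{n}1.png",p["pixels"])
    R,t,K=P(p);print(n,-R.T@t,K[0,0])
for l in "bar rests fixture jaw rack gauge padlock oil_tin screwdriver key_tray".split():
    for n,p in(("s",a),("t",b)):
        print(l,n,[(np.round(d["centre"],3).tolist(),round(d["confidence"],2)) for d in ctrl.search_frame(p,l)])
E
```

```text
pics
scene [1.10798821 0.22449746 1.08825142] 474.40454620752246
top [0.38727852 0.00349968 1.09246926] 413.62767716256144
bar s [([0.552, -0.27, 0.032], 0.65)]
bar t [([0.552, -0.265, 0.04], 0.58)]
rests s [([0.569, -0.271, 0.008], 0.9)]
rests t [([0.554, -0.278, 0.011], 0.58)]
fixture s [([0.556, -0.025, 0.01], 0.76)]
fixture t [([0.541, -0.024, 0.016], 0.68)]
jaw s [([0.567, -0.015, 0.028], 0.65), ([0.728, 0.108, 0.041], 0.2)]
jaw t [([0.57, -0.028, 0.02], 0.64)]
rack s [([0.511, 0.388, 0.072], 0.91), ([0.237, 0.282, 0.069], 0.76), ([0.538, 0.24, 0.069], 0.7)]
rack t [([0.218, 0.274, 0.071], 0.97), ([0.491, 0.39, 0.072], 0.87), ([0.509, 0.227, 0.069], 0.63)]
gauge s [([0.516, 0.234, 0.11], 0.81), ([0.516, 0.119, 0.091], 0.81), ([0.566, -0.028, 0.023], 0.17)]
gauge t [([0.501, 0.224, 0.112], 0.68), ([0.511, 0.115, 0.095], 0.54)]
padlock s [([0.727, 0.11, 0.039], 0.69)]
padlock t [([0.709, 0.105, 0.04], 0.47), ([0.566, -0.03, 0.024], 0.3)]
oil_tin s [([0.74, -0.126, 0.067], 0.58)]
oil_tin t [([0.722, -0.131, 0.078], 0.86), ([0.566, -0.026, 0.024], 0.51), ([0.507, 0.229, 0.068], 0.43)]
screwdriver s [([0.726, 0.304, 0.024], 0.8)]
screwdriver t [([0.722, 0.308, 0.023], 0.65)]
key_tray s [([0.696, -0.339, 0.007], 0.66)]
key_tray t [([0.7, -0.338, 0.01], 0.83), ([0.708, 0.103, 0.042], 0.39)]
```

View pics/scene1.png

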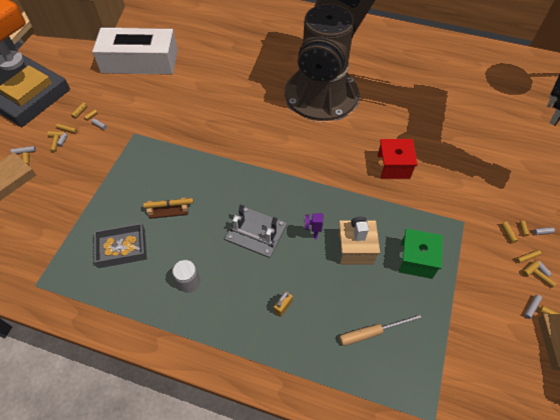

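View pics/top1.png

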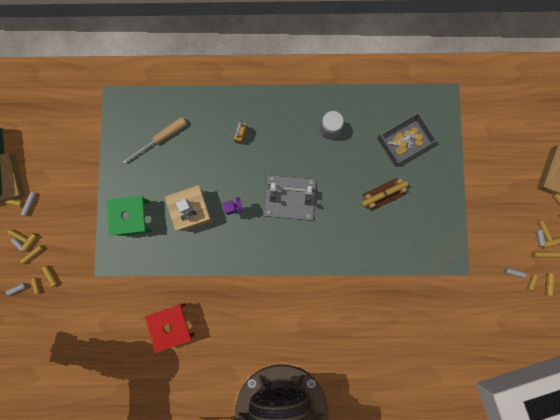

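Scene: the bar on its brown rests is at (168,205), the grey fixture at (257,230), the plywood rack with the gauge at (359,240), and the purple look-alike at (315,224). In the top view these are at (385,193), (290,198), (187,208) and (232,206).

```bash
python3 - <<'E'
from h import *
b=ctrl.snapshot("top");a=ctrl.snapshot("scene")
for l,zz in(("bar",.03),("fixture",.01),("rack",.07),("gauge",.12)):
  for n,p in(("t",b),("s",a)):
    for d in ctrl.outline_of(p,l):
        if d["confidence"]<.5: continue
        m=np.array(d["pixels"]).astype(np.uint8); v,u=np.nonzero(m)
        X=np.array([ray(p,x,y,zz)[:2] for x,y in zip(u,v)],np.float32)
        r=cv2.minAreaRect(X*1000); print(l,n,round(d["confidence"],2),np.round(r[0]),np.round(r[1]),round(r[2],1),"px",u.mean().round(1),v.mean().round(1),len(u))
big=np.hstack([cv2.resize(b["pixels"][165:235,s:s+70],None,fx=5.6,fy=5.6,interpolation=cv2.INTER_CUBIC) for s in(255,160)])
cv2.imwrite("pics/crop1.png",big)
print(ctrl.get_obs())
w=ctrl.snapshot("wrist"); print(w["intrinsics"],w["hand_eye"])
E
```

```text
bar t 0.7 [ 552. -268.] [ 20. 131.] 26.3 px 383.5 193.6 348
fixture t 0.65 [544. -24.] [130. 110.] 84.7 px 289.5 197.4 2038
fixture s 0.97 [546. -27.] [140. 117.] 84.7 px 255.8 231.2 1996
rack t 0.96 [220. 269.] [ 89. 103.] 18.7 px 167.8 328.0 1374
rack t 0.65 [492. 381.] [ 94. 105.] 5.7 px 126.4 215.6 1370
rack t 0.61 [509. 232.] [97. 93.] 17.8 px 187.7 208.4 1083
rack s 0.82 [242. 277.] [135. 104.] 18.1 px 397.6 158.2 1319
rack s 0.64 [528. 236.] [118.  97.] 18.4 px 358.5 245.0 1356
gauge t 0.63 [502. 224.] [54. 41.] 22.1 px 186.0 209.6 327
gauge t 0.54 [507. 114.] [33. 45.] 18.4 px 232.3 206.2 236
gauge s 0.67 [545. 126.] [66. 43.] 16.7 px 314.3 223.1 330
gauge s 0.53 [519. 231.] [60. 36.] 18.4 px 360.4 227.3 277
{'clock': 1.6, 'joint_pos': array([ 9.29399423e+01,  2.05456083e+01,  6.82327408e-01, -2.15579830e-03,
       -7.01359615e+01, -1.65083032e+01]), 'qvel': array([-0.16795313,  0.05297047, -0.00960353, -0.0585946 ,  0.04732874,
       -0.00057927]), 'tau': array([ 1.30572957e-04, -5.82378960e+01,  2.93300468e+01,  7.00239211e+00,
        1.24815435e-02, -2.23404373e-05]), 'tool_pos': array([0.1583422 , 0.65613923, 0.22656575]), 'orientation': array([ 1.79997841e+02,  1.50253251e-04, -1.03569093e+02]), 'force': array([0.62947197, 0.39916656, 0.10510864]), 'moment': array([0.03375706, 0.01006572, 0.01932964]), 'opening': 0.08762707526616013}
[[325.1922621    0.         279.36572164]
 [  0.         325.1922621  207.23883954]
 [  0.           0.           1.        ]] [[ 9.99999855e-01  2.57027095e-04 -4.72329026e-04  1.44496953e-03]
 [-1.05151585e-04  9.54879674e-01  2.96992926e-01 -8.11319861e-02]
 [ 5.27352615e-04 -2.96992833e-01  9.54879563e-01 -1.57320598e-01]
 [ 0.00000000e+00  0.00000000e+00  0.00000000e+00  1.00000000e+00]]
```

View pics/crop1.png

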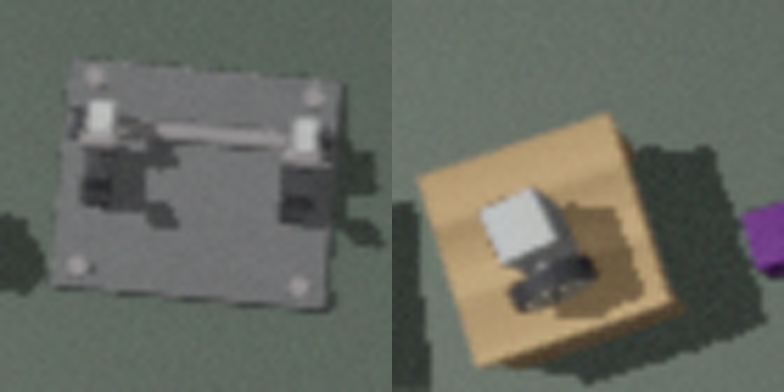

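The crop shows the jaw (bright noses and tube) on the +x side, so the fixture's yaw is about -5°. The gauge's dial points towards -x, so its yaw is about +18°. I'm moving above the bar now.

Emit:
carry_out(increments=[[0,0,-10,340,-356,0,0],[0,0,-20,340,-356,0,0],[0,0,-30,340,-356,0,0],[0,0,-40,340,-356,0,0],[0,0,-50,340,-356,0,0],[0,0,-50,340,-356,0,0],[0,0,-50,340,-356,0,0],[0,0,-50,340,-356,0,0],[0,0,-50,394,-924,-60,0],[0,0,-50,394,-924,-60,0],[0,0,-50,394,-924,-60,0],[0,0,-50,394,-924,-60,0],[0,0,-50,394,-924,-60,0],[0,0,-50,394,-924,-60,0],[0,0,-50,394,-924,-60,0],[0,0,-50,394,-924,-60,0],[0,0,-50,394,-924,-60,0],[0,0,-50,394,-924,-60,0],[0,0,-50,394,-924,-60,0]])

```text
clock: 4.03
tool_pos: [0.552, -0.2686, 0.1661]
orientation: [180.0, -0.0, -153.7]
force: [0.6, 0.2, -0.1]
opening: 0.0876
```

```bash
cat >> h.py <<'E'
from scipy.spatial.transform import Rotation as Ro
def look():
    o=ctrl.get_obs(); w=ctrl.snapshot("wrist")
    T=np.eye(4); T[:3,:3]=Ro.from_euler("xyz",o["orientation"],degrees=True).as_matrix(); T[:3,3]=o["tool_pos"]
    return o,w,T@np.array(w["hand_eye"])
def wray(w,C,u,v,z):
    "fisheye pixels -> world points on plane z"
    K=w["intrinsics"]; q=cv2.fisheye.undistortPoints(np.stack([u,v],-1).astype(float).reshape(-1,1,2),np.array(K,float),np.zeros(4)).reshape(-1,2)
    d=np.c_[q,np.ones(len(q))]@C[:3,:3].T; return C[:3,3]+d*((z-C[2,3])/d[:,2])[:,None]
def wproj(w,C,X):
    Y=(np.array(X,float).reshape(-1,3)-C[:3,3])@C[:3,:3]
    return cv2.fisheye.projectPoints(Y.reshape(-1,1,3),np.zeros(3),np.zeros(3),np.array(w["intrinsics"],float),np.zeros(4))[0].reshape(-1,2)
def rect(w,C,m,z):
    v,u=np.nonzero(m); X=wray(w,C,u,v,z); return cv2.minAreaRect((X[:,:2]*1000).astype(np.float32))
E
python3 - <<'E'
from h import *
o,w,C=look(); print(o["clock"],o["tool_pos"],o["orientation"],o["opening"])
cv2.imwrite("pics/w1.png",w["pixels"])
for l,z in(("bar",.03),("rests",.008)):
    for d in ctrl.outline_of(w,l)[:2]: print(l,d["confidence"],rect(w,C,d["pixels"],z))
print([(d["centre"],d["confidence"]) for d in ctrl.search_frame(w,"bar")])
E
```

```text
4.025 [ 0.55201167 -0.26857627  0.16611256] [ 1.79973097e+02 -3.28269883e-02 -1.53677997e+02] 0.08757376046807502
bar 0.65 ((550.1974487304688, -270.4523010253906), (16.744144439697266, 131.80801391601562), 25.330249786376953)
bar 0.17 ((739.0399780273438, -128.10328674316406), (114.6073226928711, 53.75847625732422), 48.3049430847168)
rests 0.76 ((551.3364868164062, -271.6581726074219), (51.23731231689453, 114.53850555419922), 26.241518020629883)
rests 0.34 ((546.8399047851562, -67.66831970214844), (126.77796936035156, 61.535064697265625), 26.05828094482422)
[([0.5545, -0.2771, 0.0407], 0.81)]
```

View pics/w1.png

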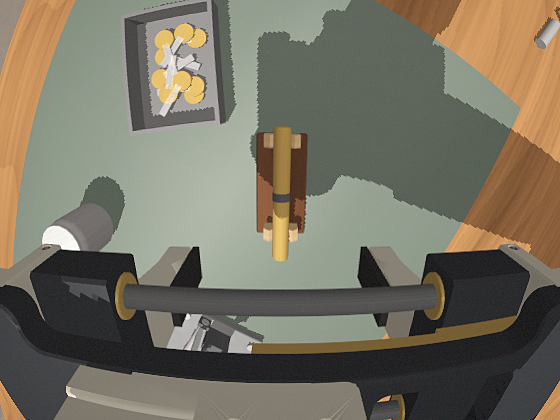

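The bar is seen at (282,195) with its ring at (282,198). Its mapped size is 131 x 17 mm, which matches the given dimensions. I'll correct the pose and grasp it.

Emit:
carry_out(increments=[[0,0,-0.6,-2,-2,-62,0],[0,0,-0.6,-2,-2,-122,0],[0,0,-0.6,-2,-2,-145,0],[0,0,-0.6,-2,-2,-153,0],[0,0,-0.6,-2,-2,-153,0],[0,0,-0.6,-2,-2,-153,1],[0,0,-0.6,-2,-2,-153,1],[0,0,-0.6,-2,-2,-153,1],[0,0,-0.6,-2,-2,-153,1],[0,0,-0.6,-2,-2,-153,1],[0,0,-0.6,-2,-2,-153,1],[0,0,-0.6,-2,-2,-153,1],[0,0,-0.6,-2,-2,-153,1]])

```text
clock: 5.85
tool_pos: [0.551, -0.2698, 0.0136]
orientation: [-180.0, 0.1, -154.2]
force: [1.7, -0.2, -0.8]
opening: 0.0148
```

Emit:
carry_out(increments=[[0,0,0,0,0,50,1],[0,0,0,0,0,107,1],[0,0,-10,-6,40,117,1],[0,0,-20,-6,90,117,1],[0,0,-31,-6,116,117,1],[0,0,-31,-6,116,117,1],[0,0,-31,-6,116,117,1],[0,0,-31,-6,116,117,1]])

```text
clock: 6.85
tool_pos: [0.5442, -0.1546, 0.1303]
orientation: [-180.0, -0.0, 174.9]
force: [-0.1, 0.7, -1.3]
opening: 0.0147
```

```bash
cat > fix.py <<'E'
from h import *
def fixpts(x,y,psi):
    c,s=np.cos(np.radians(psi)),np.sin(np.radians(psi))
    L=[[a*.055,b*.065,.010] for a,b in((1,1),(1,-1),(-1,-1),(-1,1))]+[[.009,q,.058] for q in(-.052,-.040,.040,.052)]+[[-.02,q,.075] for q in(-.052,-.040,.040,.052)]+[[0,0,.048]]
    L=np.array(L); return np.c_[x+c*L[:,0]-s*L[:,1],y+s*L[:,0]+c*L[:,1],L[:,2]]
E
python3 - <<'E'
from fix import *
o,w,C=look(); print(o["clock"],o["tool_pos"],o["orientation"],o["opening"],o["force"])
for l,z in(("fixture",.01),("bar",o["tool_pos"][2]+.017)):
    for d in ctrl.outline_of(w,l)[:2]: print(l,d["confidence"],rect(w,C,d["pixels"],z))
for l in("jaw_nose","jaw"):print([(d["centre"],d["confidence"]) for d in ctrl.search_frame(w,l)])
im=w["pixels"].copy()
for q in wproj(w,C,fixpts(.544,-.024,-5.3)): cv2.circle(im,tuple(int(round(t)) for t in q),2,(0,0,255),1)
cv2.imwrite("pics/w2.png",im); np.savez("w2.npz",C=C,im=w["pixels"],K=w["intrinsics"])
E
```

```text
6.85 [ 0.54416667 -0.15460879  0.13029111] [-1.79993983e+02 -3.14824014e-02  1.74869960e+02] 0.014730385124776639 [-0.14589034  0.72058881 -1.31523766]
fixture 0.57 ((556.4462280273438, -13.023813247680664), (38.19371032714844, 58.5412712097168), 83.45420837402344)
bar 0.75 ((542.761474609375, -167.72543334960938), (106.5626220703125, 15.889609336853027), 84.35172271728516)
[]
[([0.5415, -0.0036, 0.0092], 0.61)]
```

View pics/w2.png

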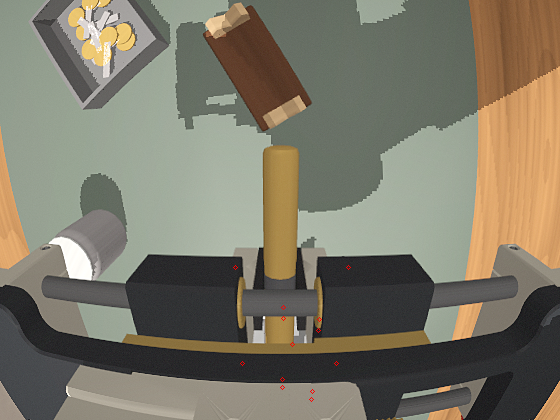

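The camera looks to the -y side, so the fixture is hidden under the hand. I'll hover beyond it, higher up.

Emit:
carry_out(increments=[[0,0,0,0,40,60,1],[0,0,0,0,100,60,1],[0,0,0,0,160,60,1],[0,0,0,0,220,60,1],[0,0,0,0,220,60,1],[0,0,0,0,220,60,1],[0,0,0,0,220,60,1]])

```text
clock: 7.98
tool_pos: [0.5443, 0.0651, 0.1905]
orientation: [-180.0, -0.0, 174.8]
force: [0.2, -1.0, -1.7]
opening: 0.0148
```

```bash
python3 - <<'E'
from fix import *
o,w,C=look(); print(o["clock"],o["tool_pos"],o["orientation"],o["opening"],o["force"])
for l,z in(("fixture",.01),("bar",o["tool_pos"][2]+.017)):
    for d in ctrl.outline_of(w,l)[:2]: print(l,d["confidence"],rect(w,C,d["pixels"],z))
for l in("jaw_nose","jaw"):print([(d["centre"],d["confidence"]) for d in ctrl.search_frame(w,l)])
np.savez("w3.npz",C=C,im=w["pixels"],K=w["intrinsics"])
im=cv2.resize(w["pixels"][60:360,130:430],None,fx=2,fy=2,interpolation=cv2.INTER_CUBIC)
for q in wproj(w,C,fixpts(.544,-.024,-5.3)): cv2.circle(im,tuple(int(round(t)) for t in (q-[130,60]+.5)*2),2,(0,0,255),1)
cv2.imwrite("pics/w3.png",im)
E
```

```text
7.975 [0.54429884 0.06509386 0.19047444] [-1.79988776e+02 -1.45330193e-02  1.74759153e+02] 0.014831323900441819 [ 0.23734845 -0.97979337 -1.66133687]
fixture 0.85 ((545.1873168945312, -27.775604248046875), (129.6604766845703, 109.43482971191406), 84.39979553222656)
bar 0.84 ((542.8009643554688, 51.98440933227539), (106.51609802246094, 16.010032653808594), 84.54083251953125)
[([0.5616, -0.0258, 0.0278], 0.6), ([0.5396, 0.2198, 0.0737], 0.18)]
[([0.5657, -0.0284, 0.0204], 0.64)]
```

View pics/w3.png

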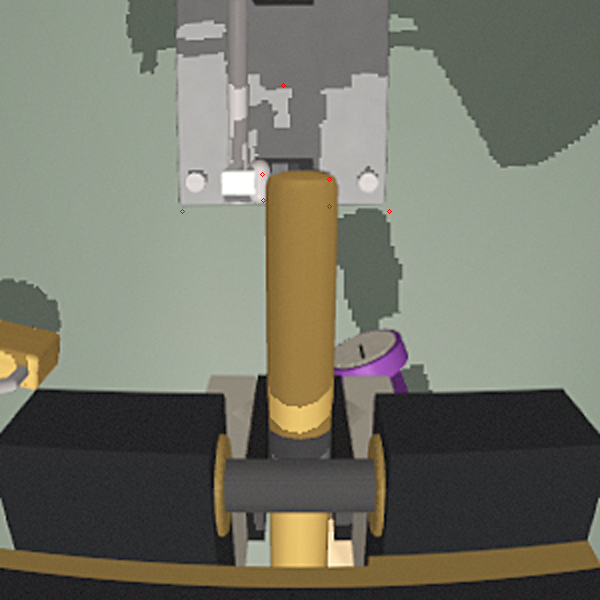

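The base rectangle maps to 129.7 x 109.4 mm at (545.2, -27.8) with yaw -5.6°. The bar axis is aligned to within 0.2°. Next I'll shift +1.3 mm in x and -91.5 mm in y, then descend in stages.

Emit:
carry_out(increments=[[0,0,-0.1,1.3,-60,0,1],[0,0,-0.1,1.3,-91.5,0,1],[0,0,-0.1,1.3,-91.5,-60,1],[0,0,-0.1,1.3,-91.5,-110,1],[0,0,-0.1,1.3,-91.5,-120,1],[0,0,-0.1,1.3,-91.5,-130,1],[0,0,-0.1,1.3,-91.5,-135,1],[0,0,-0.1,1.3,-91.5,-135,1]])

```text
clock: 9.22
tool_pos: [0.5463, -0.0251, 0.0565]
orientation: [180.0, 0.1, 174.7]
force: [0.3, -0.2, -1.4]
opening: 0.0151
```

```bash
python3 - <<'E'
from fix import *
o=ctrl.get_obs(); print(o["clock"],o["tool_pos"],o["force"],o["moment"])
a=ctrl.snapshot("scene")
im=cv2.resize(a["pixels"][150:290,180:340],None,fx=5,fy=5,interpolation=cv2.INTER_CUBIC)[:600]
for q in proj(a,fixpts(.5452,-.0278,-5.6)): cv2.circle(im,tuple(int(round(t)) for t in (q-[180,150]+.5)*5),3,(0,0,255),1)
cv2.imwrite("pics/s2.png",im)
E
```

```text
9.225 [ 0.54634054 -0.02510848  0.05647715] [ 0.29442531 -0.15595697 -1.36385996] [ 0.06705146 -0.01191566  0.01091563]
```

View pics/s2.png

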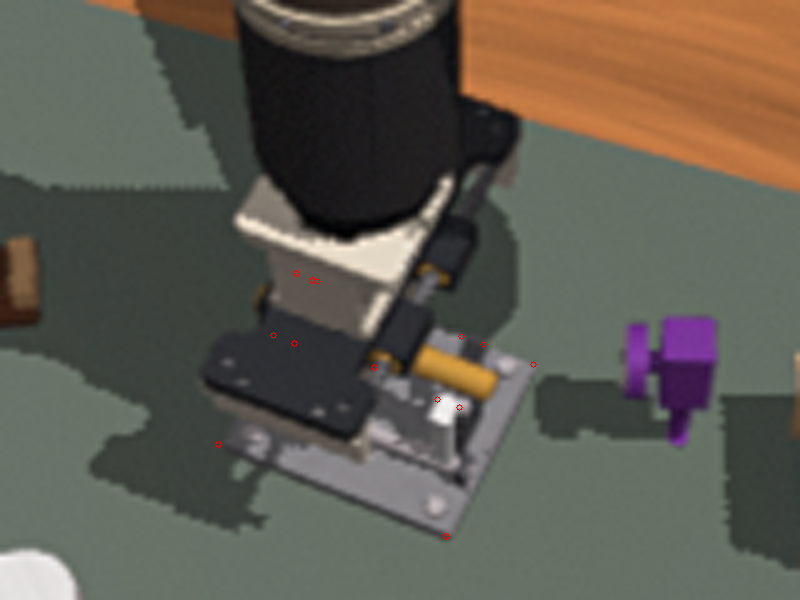

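The projected base corners fall on the image corners at (533,364), (446,536) and (219,444), and the bar lies over the slot line. Pressing down now.

Emit:
carry_out(increments=[[0,0,0,-0.7,-1,-4,1],[0,0,0,-0.7,-1,-7,1],[0,0,0,-0.7,-1,-10,1],[0,0,0,-0.7,-1,-13,1],[0,0,0,-0.7,-1,-16,1]])

```text
clock: 9.9
tool_pos: [0.5443, -0.0264, 0.041]
orientation: [-180.0, -0.0, 174.8]
force: [-5.0, 0.3, 7.0]
opening: 0.0152
```

Emit:
carry_out(increments=[[0,0,0,0.3,0,-3,1],[0,0,0,0.3,0,-6,1],[0,0,0,0.3,0,-9,1],[0,0,0,0.3,0,-10,1],[0,0,0,0.3,0,-10,1]])

```text
clock: 10.52
tool_pos: [0.5452, -0.0264, 0.0291]
orientation: [-180.0, -0.0, 174.7]
force: [-1.4, -1.1, -4.9]
opening: 0.0152
```

Emit:
carry_out(increments=[[0,0,0,0,0,0,0],[0,0,0,0,0,0,0],[0,0,0,0,0,0,0],[0,0,0,0,0,0,0],[0,0,0,0,0,60,0],[0,0,0,0,0,120,0],[0,0,0,0,60,160,0],[0,0,0,0,92,160,0],[0,0,0,0,92,160,0],[0,0,0,0,92,160,0]])

```text
clock: 11.78
tool_pos: [0.545, 0.0656, 0.1894]
orientation: [-180.0, -0.0, 174.8]
force: [-0.1, -0.3, 1.2]
opening: 0.0874
```

```bash
python3 - <<'E'
from fix import *
o,w,C=look(); print(o["clock"],o["tool_pos"],o["orientation"],o["opening"],o["force"])
for l,z in(("fixture",.01),("bar",.048)):
    for d in ctrl.outline_of(w,l)[:1]: print(l,d["confidence"],rect(w,C,d["pixels"],z))
im=cv2.resize(w["pixels"][60:260,180:380],None,fx=3,fy=3,interpolation=cv2.INTER_CUBIC)
for q in wproj(w,C,fixpts(.5452,-.0278,-5.6)): cv2.circle(im,tuple(int(round(t)) for t in (q-[180,60]+.5)*3),3,(0,0,255),1)
cv2.imwrite("pics/w4.png",im)
a=ctrl.snapshot("scene")
for d in ctrl.outline_of(a,"bar")[:1]:
    v,u=np.nonzero(d["pixels"]); X=np.array([ray(a,x,y,.048)[:2] for x,y in zip(u,v)],np.float32); print("scene",d["confidence"],cv2.minAreaRect(X*1000))
E
```

```text
11.775 [0.54496902 0.06561329 0.18938271] [-1.79990217e+02 -2.02648894e-02  1.74770334e+02] 0.08741995261518005 [-0.13912183 -0.32700811  1.23356918]
fixture 0.86 ((545.2752075195312, -27.329185485839844), (130.89974975585938, 109.73375701904297), 84.32122802734375)
bar 0.92 ((545.3876342773438, -28.08062744140625), (131.84124755859375, 16.73874282836914), 84.76100158691406)
scene 0.77 ((544.3662719726562, -25.45539093017578), (129.9425048828125, 19.429485321044922), 85.7962417602539)
```

View pics/w4.png

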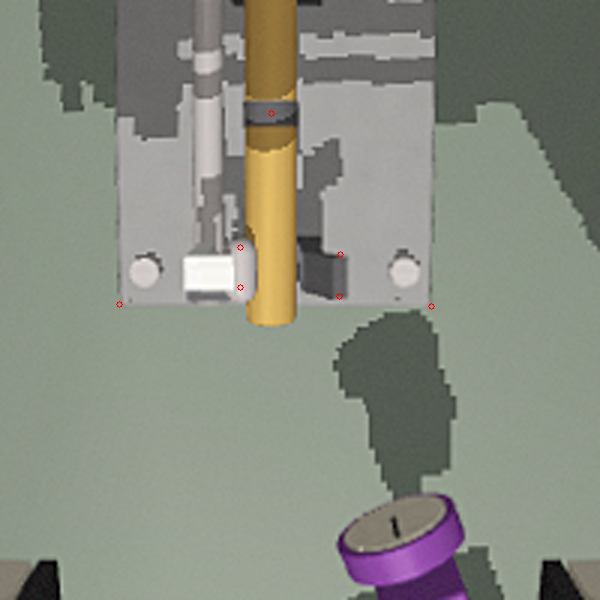

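The bar lies in the slot with the ring at (271,113), right on the projected home point. The nose overhangs it on its shut-position marks at (240,247) and (240,287), so the jaw is shut over the bar. On to the gauge.

Emit:
carry_out(increments=[[0,0,10,0,0,60,0],[0,0,20,-10,40,80,0],[0,0,30,-20,80,80,0],[0,0,40,-30,120,80,0],[0,0,50,-40,161,80,0],[0,0,60,-40,161,80,0],[0,0,70,-40,161,80,0],[0,0,80,-40,161,80,0],[0,0,90,-40,161,80,0],[0,0,100,-40,161,80,0],[0,0,110,-40,161,80,0],[0,0,113,-40,161,80,0],[0,0,113,-40,161,80,0],[0,0,113,-40,161,80,0]])

```text
clock: 13.78
tool_pos: [0.5053, 0.2264, 0.2695]
orientation: [180.0, -0.0, -72.4]
force: [-0.5, -0.8, -0.4]
opening: 0.0877
```

```bash
python3 - <<'E'
from fix import *
o,w,C=look(); print(o["clock"],o["tool_pos"],o["orientation"],o["opening"],o["force"])
for l,z in(("gauge",.12),("rack",.07)):
    for d in ctrl.outline_of(w,l)[:3]:
        print(l,d["confidence"],rect(w,C,d["pixels"],z))
    print([(np.round(d["centre"],4),d["confidence"]) for d in ctrl.search_frame(w,l)])
# bright top face of the block: low-saturation bright pixels near the gauge
hsv=cv2.cvtColor(w["pixels"],cv2.COLOR_BGR2HSV)
ms=[d["pixels"] for d in ctrl.outline_of(w,"gauge")[:2]]
for m in ms:
    f=(np.array(m)&(hsv[...,1]<60)&(hsv[...,2]>150)).astype(np.uint8)
    n,lab,st,_=cv2.connectedComponentsWithStats(f)
    for k in range(1,n):
        if st[k,4]>60: print("face",st[k],rect(w,C,lab==k,.12))
im=cv2.resize(w["pixels"][80:280,180:380],None,fx=3,fy=3,interpolation=cv2.INTER_CUBIC)
cv2.imwrite("pics/w5.png",im); np.savez("w5.npz",C=C,im=w["pixels"],K=w["intrinsics"])
E
```

```text
13.775 [0.50533527 0.22636035 0.2694502 ] [ 1.79987466e+02 -4.52909249e-03 -7.23689808e+01] 0.08773329561009677 [-0.45637506 -0.79202332 -0.40974134]
gauge 0.8 ((510.6610412597656, 229.30303955078125), (50.060054779052734, 35.49250411987305), 18.428211212158203)
gauge 0.79 ((521.484130859375, 134.11331176757812), (34.98958206176758, 50.83525466918945), 15.067708015441895)
gauge 0.57 ((686.7947998046875, 138.927001953125), (22.720983505249023, 51.977962493896484), 71.84317016601562)
[(array([0.508 , 0.2325, 0.1102]), 0.74), (array([0.5202, 0.1248, 0.0928]), 0.74)]
rack 0.94 ((513.8241577148438, 232.94119262695312), (92.96153259277344, 92.36322021484375), 17.642332077026367)
rack 0.9 ((261.296142578125, 275.4925231933594), (72.730224609375, 92.31954193115234), 16.20433235168457)
rack 0.56 ((496.38031005859375, 379.51983642578125), (93.34540557861328, 103.65349578857422), 6.431684970855713)
[(array([0.5232, 0.244 , 0.0712]), 0.98), (array([0.4953, 0.3801, 0.0737]), 0.9), (array([0.2604, 0.2708, 0.0679]), 0.57), (array([0.5078, 0.236 , 0.1119]), 0.54)]
face [260 170  29  29 689] ((511.7972106933594, 232.43267822265625), (27.906261444091797, 25.387569427490234), 24.73482322692871)
```

View pics/w5.png

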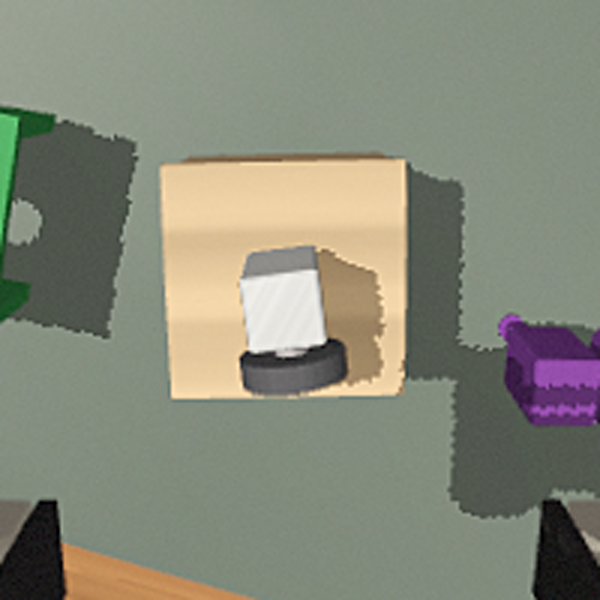

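The gauge block's top face has corners (243,277), (319,268), (326,345) and (250,355). That puts its centre at (511.8, 232.4), mapped at about 27 mm, with yaw about 24.5°. The dial is below it, so the -x direction is confirmed. I'll grasp it now.

Emit:
carry_out(increments=[[0,0,7,6.5,6,-60,0],[0,0,7,6.5,6,-100,0],[0,0,7,6.5,6,-140,0],[0,0,7,6.5,6,-175,0],[0,0,7,6.5,6,-188,0],[0,0,7,6.5,6,-188,0],[0,0,7,6.5,6,-188,1],[0,0,7,6.5,6,-188,1],[0,0,7,6.5,6,-188,1],[0,0,7,6.5,6,-188,1],[0,0,7,6.5,6,-188,1],[0,0,7,6.5,6,-188,1],[0,0,7,6.5,6,-188,1]])

```text
clock: 15.7
tool_pos: [0.5118, 0.2327, 0.0815]
orientation: [180.0, 0.0, -65.3]
force: [0.5, 0.2, 0.1]
opening: 0.0256
```

Emit:
carry_out(increments=[[0,0,0,0,0,20,1],[0,0,0,0,0,60,1],[0,0,0,0,0,120,1],[0,0,0,0,0,130,1],[0,0,0,10,-60,130,1],[0,0,0,20,-120,130,1],[0,0,0,30,-180,130,1],[0,0,0,33.5,-230,130,1],[0,0,0,33.5,-255,130,1],[0,0,0,33.5,-260.5,110,1],[0,0,0,33.5,-260.5,75,1],[0,0,0,33.5,-260.5,68,1],[0,0,0,33.5,-260.5,68,1],[0,0,0,33.5,-260.5,68,1]])

```text
clock: 17.45
tool_pos: [0.5461, -0.0276, 0.1507]
orientation: [-179.9, -0.0, -65.2]
force: [-0.6, 0.6, -0.7]
opening: 0.0257
```

```bash
python3 - <<'E'
from fix import *
o,w,C=look(); print(o["clock"],o["tool_pos"],o["orientation"],o["opening"],o["force"])
a=ctrl.snapshot("scene"); b=ctrl.snapshot("top")
p=o["tool_pos"]
for n,q in(("s",a),("t",b),("w",w)):
  for l in("bar","gauge","gauge_foot","gauge"):
    print(n,l,[(np.round(d["centre"],4).tolist(),round(d["confidence"],2)) for d in ctrl.search_frame(q,l)[:3]]) if l!="gauge" or n!="w" else 0
gz=p[2]-.0115
pts=[[p[0],p[1],gz-.05],[.5452,-.0278,.056]]
A=cv2.resize(a["pixels"][180:280,210:310],None,fx=4,fy=4,interpolation=cv2.INTER_CUBIC)
for q in proj(a,pts): cv2.circle(A,tuple(int(round(t)) for t in (q-[210,180]+.5)*4),3,(0,0,255),1)
B=cv2.resize(w["pixels"][60:260,180:380],None,fx=2,fy=2,interpolation=cv2.INTER_CUBIC)
for q in wproj(w,C,pts): cv2.circle(B,tuple(int(round(t)) for t in (q-[180,60]+.5)*2),3,(0,0,255),1)
print(proj(a,pts),wproj(w,C,pts))
cv2.imwrite("pics/m6.png",np.hstack([A,B]))
E
```

```text
17.45 [ 0.54606218 -0.02755358  0.15069704] [-1.79909458e+02 -3.13814906e-02 -6.52333819e+01] 0.02570844078167671 [-0.60463327  0.59896084 -0.65202162]
s bar [([0.5479, -0.0267, 0.0551], 0.74)]
s gauge [([0.5561, -0.0219, 0.1693], 0.72), ([0.5152, 0.1207, 0.0901], 0.61)]
s gauge_foot []
s gauge [([0.5561, -0.0219, 0.1693], 0.72), ([0.5152, 0.1207, 0.0901], 0.61)]
t bar []
t gauge [([0.5114, 0.1162, 0.0936], 0.56)]
t gauge_foot [([0.5073, -0.0457, 0.0139], 0.7)]
t gauge [([0.5114, 0.1162, 0.0936], 0.56)]
w bar [([0.5497, -0.0234, 0.0592], 0.63), ([0.5626, -0.265, 0.008], 0.31)]
w gauge_foot [([0.5512, -0.0239, 0.0879], 0.53), ([0.5125, 0.1229, 0.001], 0.5)]
[[253.51479683 214.68822252]
 [254.12951801 221.24543964]] [[277.58626352 223.59331874]
 [277.56300556 210.61577123]]
```

View pics/m6.png

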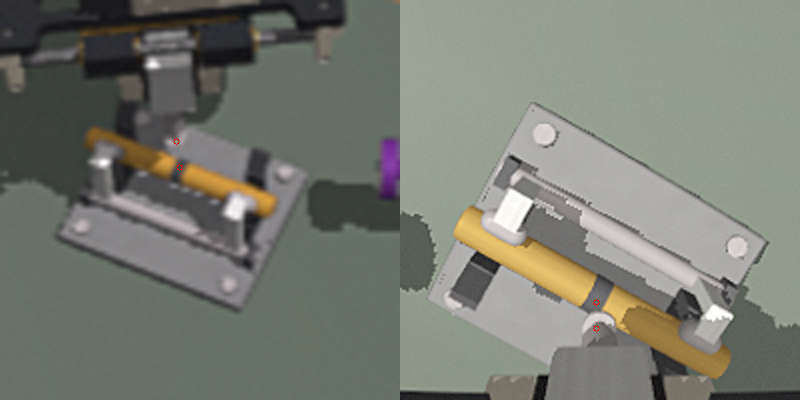

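The wrist view shows the bar home in both forks with both noses over it, at (505,215) and (705,330). The foot disc is at about (598,326), matching its predicted (596,328), and the ring top is at (596,302). Pressing down gently.

Emit:
carry_out(increments=[[0,0,0,-0.8,-0.2,-10,1],[0,0,0,-0.8,-0.2,-20,1],[0,0,0,-0.8,-0.2,-28,1],[0,0,0,-0.8,-0.2,-31,1],[0,0,0,-0.8,-0.2,-33,1],[0,0,0,-0.8,-0.2,-33,1]])

```text
clock: 18.85
tool_pos: [0.5446, -0.0281, 0.1167]
orientation: [-180.0, -0.0, -65.3]
force: [-0.0, -0.6, -0.2]
opening: 0.0261
```

Emit:
carry_out(increments=[[0,0,0,0.4,0.2,-1.5,1],[0,0,0,0.4,0.2,-3,1],[0,0,0,0.4,0.2,-4,1],[0,0,0,0.4,0.2,-4,1],[0,0,0,0.4,0.2,-4,1],[0,0,0,0.4,0.2,-4,1]])

```text
clock: 19.6
tool_pos: [0.545, -0.0278, 0.1127]
orientation: [-180.0, -0.0, -65.3]
force: [0.4, -1.6, 1.0]
opening: 0.0259
```

```bash
python3 - <<'E'
from fix import *
F=[]
o,w,C=look(); F.append(o["force"]); 
p=o["tool_pos"]; print(o["clock"],p,o["orientation"],o["opening"])
a=ctrl.snapshot("scene"); F.append(ctrl.get_obs()["force"])
for i in range(6): ctrl.snapshot("top"); F.append(ctrl.get_obs()["force"])
print(np.round(F,1).tolist(),np.mean(F,0))
pts=[[.5452,-.0278,.056],[p[0],p[1],p[2]-.0115-.035]]
A=cv2.resize(a["pixels"][200:260,225:285],None,fx=6.667,fy=6.667,interpolation=cv2.INTER_CUBIC)
B=cv2.resize(w["pixels"][165:265,230:330],None,fx=4,fy=4,interpolation=cv2.INTER_CUBIC)
for q in wproj(w,C,pts): cv2.circle(B,tuple(int(round(t)) for t in (q-[230,165]+.5)*4),3,(0,0,255),1)
for q in proj(a,pts): cv2.circle(A,tuple(int(round(t)) for t in (q-[225,200]+.5)*6.667),3,(0,0,255),1)
cv2.imwrite("pics/m7.png",np.hstack([A,B]))
E
```

```text
19.6 [ 0.54501647 -0.02784594  0.11268857] [-1.79981814e+02 -7.97131688e-03 -6.52643106e+01] 0.02591372134277478
[[0.4, -1.6, 1.0], [-0.1, -1.3, 2.1], [0.5, -0.2, 2.8], [0.0, -0.3, 1.9], [1.2, -1.3, 1.7], [0.0, -0.9, 1.4], [-0.2, -0.9, 1.5], [-0.3, -0.9, 0.7]] [ 0.20154583 -0.93158194  1.65187134]
```

View pics/m7.png

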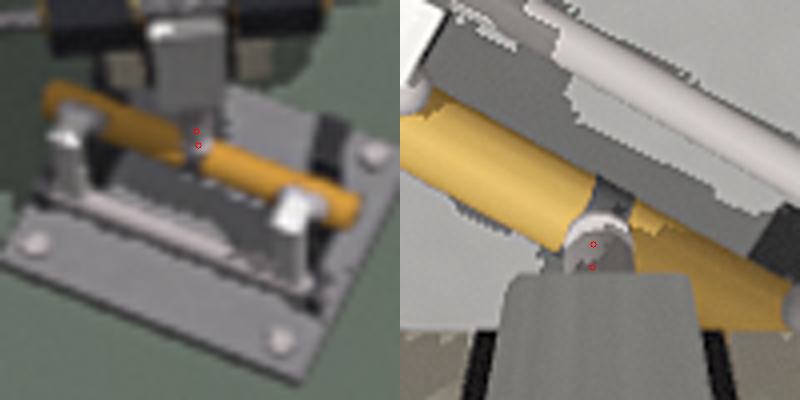

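The foot sits on the ring at about (597,245), against the predicted ring top at (593,244). The force is about 2.5–3 N above the hanging baseline. I'll hold briefly and hand in.

Emit:
carry_out(increments=[[0,0,0,0,0,-0.3,1],[0,0,0,0,0,-0.3,1],[0,0,0,0,0,-0.3,1],[0,0,0,0,0,-0.3,1],[0,0,0,0,0,-0.3,1],[0,0,0,0,0,-0.3,1]])

```text
clock: 20.75
tool_pos: [0.5449, -0.0279, 0.1123]
orientation: [-180.0, -0.0, -65.3]
force: [-0.4, -1.4, 1.7]
opening: 0.0264
```

```bash
python3 - <<'E'
from h import *
o=ctrl.get_obs(); print(o["clock"],o["tool_pos"],o["force"],o["opening"],abs(o["qvel"]).max())
print(ctrl.close_job())
E
```

```text
20.75 [ 0.54487045 -0.0278634   0.11227688] [-0.40761145 -1.44794989  1.71726123] 0.026370277205344416 0.07220420392205198
the job is handed in; nothing more can be done
None
```

The job is done and handed in at about 21 s; the hand-in gives no verdict. I pressed the bar into the fork fixture and released it, then took the gauge from the plywood rack. The gripper is still holding it upright with its foot on the bar's ring.

**Bar:** The wrist views show it home in both forks with both jaw noses over it. The measured centre is within about 1 mm of the fixture's, and its angle within about 0.5°. I judged the seated height only from images and the fit of its size; it was not measured directly.

**Gauge:** The tool stands vertical. From the tool height I estimate the plunger about 5 mm in. The measured force is about 1.7 N; allowing for the gauge's own weight, that is roughly 2.5–3 N on the bar, with about ±1 N of noise. The foot is on the ring, perhaps 1–2 mm off along the bar by my last picture, and the limit is 6 mm.

**Checks that disagreed:** The scene camera put the bar's centre about 3 mm off along its length from the wrist camera's figure. I went with the wrist camera because the ring matched it. The network searches for the gauge foot were poor: none in the scene view, a clearly wrong spot from the top, and about 6 mm off in the wrist view. I relied on the calibrated overlays instead.

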